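Open the wax pot and set out the finishing tools

TASK

Get the shoe-finishing bench ready for waxing: turn the wax pot's bayonet lid anticlockwise by its bridge handle until its lugs reach the slots, lift it free and set it gently, right way up, in the middle of the round cork pad. Then lay the spatula and the dauber flat in the steel tray in order of use, lengthwise in their compartments: the spatula in the compartment beside the tray's tab, the dauber in the middle one, with the edge iron staying in the last. Leave the bottle, the polish tin, the brush jar and the shoe undisturbed.

Things in the scene. Friction and masses are not known exactly. Their poses are not given: they have to be found in the camera images.
- pot: Round aluminium wax pot fixed to the bench, 118 mm across, origin at the centre of its underside. The lid sits on a ledge 55 mm above the bench, inside a collar with its top at 70 mm. The collar's inward overhang (inner radius 43 mm, underside at 64 mm) is broken by two open slots about 40 mm wide, centred on the pot's +x and -x axes.
- slot (a point): Middle of the slot on the pot's +x axis, 51 mm from the pot's axis, at the collar's top; axes as the pot's. At the anticlockwise end (seen from above) of each slot a dark stop block, up to 76 mm high, stops a lid turned anticlockwise about 0.2 rad past the slot's centre, where it is still free to lift.
- lid: Loose steel bayonet lid, 0.3 kg; origin at the centre of its underside. Disc 81 mm across, 13 mm thick; two lugs 18 mm wide reach radius 52 mm along its +x and -x axes. Starts locked, 0.65 to 2.3 rad clockwise of the slots; its waxed faces slide easily (friction about 0.2), with about 2 mm play sideways, 3 mm up. It lifts only with its x axis along the pot's x axis (either way round, within 0.15 rad).
- handle (a point): Centre of the lid's bridge handle: a steel bar 124 mm long along the lid's x axis (in line with the lugs), 12 mm thick, 14 mm high, 38 to 52 mm above the lid's underside, on two posts (10 mm along x, 12 mm thick) at x = +33 and -33 mm. Axes as the lid's. A sideways push near the bar's end turns it easily; near its middle it may jam.
- pad: Round cork pad fixed on the bench, 120 mm across, 4 mm thick, origin at the centre of its underside. The lid is to be set on it.
- tray: Shallow fixed steel tray 222 mm (x) by 168 mm (y), origin at the centre of its underside; floor 4 mm thick, rim 16 mm high. Two ridges (top at 10 mm) part it into three compartments, each 214 mm long along x, about 50 mm wide, centred at y = +52, 0 and -52 mm. A flat tab 90 mm wide sticks out of its +y side, beside the first compartment (y = +52).
- spatula: Loose wax spatula, 90 g. 170 mm long along its x axis, lying flat; origin under mid-length. Square wooden handle (16 wide, 18 high) from x = -85 to +20; centre of mass near x = -15. At the +x end a thin flat steel blade 28 mm wide.
- dauber: Loose dauber brush, 90 g. 170 mm long along its x axis, lying flat; origin under mid-length. Square wooden handle (16 wide, 18 high) from x = -85 to +20; centre of mass near x = -15. At the +x end a block-shaped brush head 60 mm long, 24 mm wide and 23 mm high.
- iron: Edge iron, 110 g, already lying in the tray's last compartment (y = -52 mm). 170 mm long along its x axis, lying flat; origin under mid-length. Square wooden handle (16 wide, 18 high) from x = -85 to +20; centre of mass near x = -15. At the +x end a thin steel shank with a small steel block. To be left there.
- bottle: Bystander: brown dye bottle 52 mm across, 130 mm high, origin at the centre of its underside.
- tin: Bystander: round flat polish tin 74 mm across, 24 mm high, origin at the centre of its underside.
- jar: Bystander: white jar 72 mm across with brushes, 170 mm high in all, origin at the centre of its underside.
- shoe: Bystander: brown leather shoe about 280 mm long along its x axis, 90 mm wide, 110 mm high, origin under its middle.

How it is judged:
On the way, in this order (a step that is already met when the one before it is completed fails the run):
1. the lid is turned until its lugs stand in the slots, still seated in the collar (within 20 degrees of the slot line, lifted less than 10 mm) (angle between the x axis of lid and the x axis of pot, either way round below 0.35 rad and z of lid in the frame of pot below 0.065 m and horizontal distance between lid and pot below 0.01 m), for 0.05 s.
2. the lid is lifted clear of the collar (z of lid in the frame of pot above 0.085 m), for 0.05 s.
At the end, for the whole second after the job is handed in: Lid flat and upright on the cork pad, centres within 25 mm; spatula beside the tab, dauber in the middle, edge iron last, each flat on the tray floor, within 18 mm of its compartment's centre line, 26 mm of mid-length and 0.25 rad of its direction; all at rest (horizontal distance between lid and pad below 0.025 m and height (world z) of lid below 0.01 m and angle between lid's own z axis and vertical below 0.1 rad and linear speed of each of lid, spatula, dauber, iron below 0.02 m/s and y of spatula in the frame of tray between 0.034 and 0.07 m and x of spatula in the frame of tray between -0.026 and 0.026 m and z of each of spatula, dauber, iron in the frame of tray below 0.012 m and angle between the x axis of each of spatula, dauber, iron and the x axis of tray, either way round below 0.25 rad and angle between each of spatula, dauber, iron's own z axis and vertical below 0.2 rad and y of dauber in the frame of tray between -0.018 and 0.018 m and x of dauber in the frame of tray between -0.026 and 0.026 m and y of iron in the frame of tray between -0.07 and -0.034 m and x of iron in the frame of tray between -0.026 and 0.026 m); the robot touches nothing.
It fails at once if the bottle is pushed more than 30 mm or tipped (distance of bottle from where it was at the start of the episode above 0.03 m or angle between bottle's own z axis and vertical above 0.35 rad).
It fails at once if the polish tin is pushed more than 30 mm or tipped (distance of tin from where it was at the start of the episode above 0.03 m or angle between tin's own z axis and vertical above 0.35 rad).
It fails at once if the brush jar is pushed more than 30 mm or tipped (distance of jar from where it was at the start of the episode above 0.03 m or angle between jar's own z axis and vertical above 0.35 rad).
It fails at once if the shoe is pushed more than 30 mm or tipped (distance of shoe from where it was at the start of the episode above 0.03 m or angle between shoe's own z axis and vertical above 0.35 rad).
It fails at once if the lid is slammed or dropped on the pad (over 80 N) (contact force between lid and pad above 80 N).
It also fails if it takes over 72 s, if anything falls off the work surface, if the arm or the gripper's body presses on something with over 40 N, if the wrist force passes 120 N, or if a joint passes its speed limit or range.

ROBOT

A 6-joint arm with a two-finger parallel gripper is mounted at the origin on the work surface. World frame = base frame: x ahead of the robot, y to its left, z up, the work surface at z = 0. Lengths are in m, angles in rad, forces in N, time in s.
With the tool pointing down it reaches from about 0.275 to 0.85 m from the base axis. Payload 5.2 kg.
Tool frame: the origin (TCP) lies at the centre of the arm's flange, where the gripper is bolted on; the fingertips stand 173 mm ahead of it and the grasp point (between the pads) lies 155 mm ahead of it; z points along the fingers, y is the line along which they close (so a half turn about z gives the same grasp; the last joint's range is limited). The gripper opens to 85 mm and grips with 20 to 120 N. Pads are 22 mm wide; open, the fingers measure 114 mm over their backs; the gripper's body (76 mm by 85 mm) begins 54 mm behind the grasp point. The pads swing forward as they close: fully open they stand 13 mm farther back than shut.
Start: joints at [-1.46, 0.259, 1.535, -0, 1.348, -0.203], TCP at [0.17, -0.523, 0.405] pointing down, gripper open.
Joint ranges: [-3.14, 3.14], [-0.91, 2.08], [0.19, 2.58], [-1.22, 4.36], [0.22, 2.71], [-3.12, 3.12]. Speed limits (rad/s): [2.57, 2.57, 3.14, 3.14, 3.14, 3.14].

INTERFACE

Orientations are given as [roll, pitch, yaw] about the fixed x, y, z axes, in that order (R = Rz(yaw) Ry(pitch) Rx(roll)).
In Python, from plant import arm, kinematics, viewer, sign_off, finder gives the robot as it stands. The module is installed in compiled form; this text tells all that it offers. Calls block until the motion is done:
- arm.move_pose(position, orientation): joint-space move of the TCP to a pose.
- arm.move_l(position, frame=None, max_speed=0.15, force_limit=None): straight line of the TCP; frame=None keeps the orientation; max_speed is the mean speed in m/s. With force_limit (N) it stops when the force on the tool has changed by that much, and returns True; else False.
- arm.move_joints(angles): joint-space move.
- arm.command_gripper(opening): opening from 0.0 (shut) to 1.0 (fully open); the grip force is fixed at half the most; returns when the fingers have stopped.
- arm.sleep(seconds).
- kinematics.ik(position, orientation): joint angles nearest the present ones, or None.
- viewer.get_image(name): name is "scene" or "side" or "wrist"; returns a dict with "color" (400x640x3 uint8, blue, green, red), "range_z" (400x640 float32, m along the optical axis (not along the pixel's ray), 0 where there is no reading), "fx", "fy", "cx", "cy" (pixels), "world_to_cam" (4x4, takes a point from world to camera coordinates); the wrist camera has in their place "mount" (4x4, takes a point from camera to tool coordinates, whose origin is the TCP and whose axes are the flange's). Camera axes: x right, y up, looking along -z (the intrinsics and any distortion apply to the point x, -y, -z); pixel columns grow to the right and rows downward; lengths in m; the calibration is good to about 2 mm. A picture is of the moment at which its call begins: read the wrist's pose just before it.
A pose or a line that the arm cannot do raises arm.Unreachable and nothing moves.
- sign_off(): hands the job in; it is judged then, once.
Trained networks look in a picture, given as the dict that the camera call returned (one of the last four; its "shot" number tells which), for a name from the list of things; names that differ only in an ending like _2 or _b are one class to them, and where a whole thing is asked for, a point or a joint stands for the part that bears it (a point fixed in the world has none). Each returns a list of dicts, best first, with "conf" (0 to 1); they miss things now and then, are a little off and sometimes report something else, mostly with a low value. They report only what shows in the picture. A call takes as long as a camera call.
- finder.boxes_of(picture, query): "rect" ([left, top, right, bottom] in pixels, round what is visible of it).
- finder.masks_of(picture, query): "mask" (400x640 bool, what is visible of it) and "rect" ([left, top, right, bottom] in pixels, round what is visible of it).
- finder.landmark_of(picture, query): "location" ([column, row] in pixels: a listed point, or the origin of a listed thing).
Readings, each from a call of its own:
- arm.get_time(): time.
- arm.get_joints(): joint angles.
- arm.get_joint_vel(): joint speeds.
- arm.get_joint_efforts(): joint torques, N m.
- arm.get_tcp_pos(): TCP position.
- arm.get_tcp_rot(): TCP orientation.
- arm.get_force(): force on the tool from outside, world axes, zero at the start.
- arm.get_ft_torque(): the same for the moment, N m.
- arm.get_finger_gap(): opening from 0.0 (shut) to 1.0 (fully open).
- arm.get_gripper_force(): force on a finger pad.
Only numpy, scipy, OpenCV 4.12 (cv2) and the standard library are available. Lean on these libraries where they do the work, as an engineer would, in place of code of your own. Each camera call takes 0.05 s, during which the arm holds its last target. There are 200 camera calls.

## Working session

There is one attempt and no reset: what is moved stays moved. The work goes in short steps, each a Python script; the robot and the scene stay as the last script left them, time stands still between calls to the robot, and variables do not carry over. Pictures are saved under pics/ and viewed, at most 10 in all, crops included, and the job is handed in when it is done.

```bash
ls; mkdir -p pics; cat > h.py <<'E'
import numpy as np, cv2
from plant import arm, kinematics, viewer, sign_off, finder
def cloud(im, mask=None):
    z=im["range_z"]; v,u=np.nonzero((z>0) if mask is None else (mask&(z>0)))
    d=z[v,u]; p=np.stack([(u-im["cx"])/im["fx"]*d, -(v-im["cy"])/im["fy"]*d, -d, np.ones_like(d)])
    T=np.linalg.inv(im["world_to_cam"]); return (T@p)[:3].T
def pix(im,u,v):
    m=np.zeros(im["range_z"].shape,bool); m[int(v)-1:int(v)+2,int(u)-1:int(u)+2]=1
    c=cloud(im,m); return np.median(c,0) if len(c) else None
def proj(im,P):
    p=im["world_to_cam"]@np.append(P,1); return np.array([im["cx"]+im["fx"]*p[0]/-p[2], im["cy"]+im["fy"]*p[1]/p[2]])
E
python3 - <<'E'
from h import *
print(arm.get_time(), arm.get_tcp_rot())
for n in ("scene","side"):
    im=viewer.get_image(n); cv2.imwrite(f"pics/{n}.png",im["color"])
    print(n,im.keys(), np.round(np.linalg.inv(im["world_to_cam"])[:3,3],2))
    for q in "pot slot lid handle pad tray spatula dauber iron bottle tin jar shoe".split():
        L=finder.landmark_of(im,q)[:2]; M=finder.masks_of(im,q)[:1] if q!="slot" else []
        s=[(np.round(l["location"]),round(l["conf"],2),np.round(pix(im,*l["location"]),3)) for l in L]
        c=cloud(im,M[0]["mask"]) if M else None
        print(q,s, M and (round(M[0]["conf"],2),len(c),np.round(np.percentile(c,[3,97],axis=0),3).tolist()) if c is not None and len(c) else None)
E
```

```text
pics
0.0 [-3.13974977e+00 -3.85442885e-04  3.13781766e-01]
scene dict_keys(['color', 'range_z', 'fx', 'fy', 'cx', 'cy', 'world_to_cam', 'shot']) [1.59 0.34 1.16]
pot [(array([432., 228.]), 0.96, array([0.494, 0.382, 0.062]))] (0.69, 986, [[0.414, 0.326, 0.002], [0.518, 0.445, 0.076]])
slot [(array([435., 231.]), 0.72, array([0.51 , 0.393, 0.06 ]))] None
lid [(array([434., 219.]), 0.72, array([0.465, 0.383, 0.068]))] (0.94, 504, [[0.406, 0.348, 0.057], [0.502, 0.419, 0.109]])
handle [(array([438., 208.]), 0.78, array([0.454, 0.383, 0.107]))] (0.9, 415, [[0.423, 0.351, 0.063], [0.502, 0.417, 0.109]])
pad [(array([373., 220.]), 0.91, array([0.47 , 0.194, 0.001]))] None
tray [(array([229., 192.]), 0.97, array([ 0.511, -0.319,  0.004]))] (0.93, 2299, [[0.401, -0.403, -0.0], [0.623, -0.219, 0.019]])
spatula [(array([280., 207.]), 0.7, array([ 0.526, -0.116,  0.013])), (array([246., 262.]), 0.39, array([ 0.803, -0.114,  0.048]))] (0.73, 211, [[0.454, -0.142, 0.003], [0.612, -0.098, 0.021]])
dauber [(array([402., 198.]), 0.69, array([0.354, 0.262, 0.023])), (array([314., 216.]), 0.49, array(
[... 1833 characters left out ...]
25]])
iron [(array([296., 380.]), 0.98, array([ 0.504, -0.379,  0.011]))] (0.63, 1174, [[0.43, -0.39, 0.005], [0.589, -0.354, 0.025]])
bottle [(array([357., 190.]), 0.64, array([0.683, 0.14 , 0.022])), (array([299., 348.]), 0.28, array([ 0.512, -0.316,  0.005]))] (0.86, 672, [[0.666, 0.139, 0.007], [0.712, 0.164, 0.129]])
tin [(array([237., 179.]), 0.95, array([0.34 , 0.221, 0.02 ]))] (0.6, 415, [[0.304, 0.22, 0.002], [0.368, 0.292, 0.027]])
jar [(array([333., 149.]), 0.83, array([0.639, 0.393, 0.012]))] (0.81, 848, [[0.612, 0.391, 0.005], [0.676, 0.458, 0.169]])
shoe [(array([411., 259.]), 0.62, array([ 0.748, -0.171,  0.068]))] (0.83, 4985, [[0.718, -0.249, 0.009], [0.815, -0.022, 0.106]])
```

```bash
cat >> h.py <<'E'
from scipy.spatial.transform import Rotation as R
def wrist(name=None):
    p,r=arm.get_tcp_pos(),arm.get_tcp_rot(); im=viewer.get_image("wrist")
    T=np.eye(4); T[:3,:3]=R.from_euler("xyz",r).as_matrix(); T[:3,3]=p
    im["world_to_cam"]=np.linalg.inv(T@im["mount"])
    if name: cv2.imwrite(f"pics/{name}.png",im["color"])
    return im
E
python3 - <<'E'
from h import *
s=cv2.imread("pics/scene.png"); t=cv2.imread("pics/side.png")
cv2.imwrite("pics/both.png",np.hstack([s[130:330,150:550],t[80:400,120:520][:200]]))
def look(x,y,n,qs,yaw=0.3):
    arm.move_pose([x,y,0.42],[np.pi,0,yaw])
    im=wrist(n); np.savez(f"{n}.npz",**{k:im[k] for k in im})
    print(n,arm.get_time(),"cam",np.round(np.linalg.inv(im["world_to_cam"])[:3,3],2))
    for q in qs.split():
        L=finder.landmark_of(im,q)[:2]; M=finder.masks_of(im,q)[:1] if q!="slot" else []
        s=[(np.round(l["location"]),round(l["conf"],2),np.round(pix(im,*l["location"]),3)) for l in L]
        c=cloud(im,M[0]["mask"]) if M else None
        print(q,s, M and (round(M[0]["conf"],2),len(c),np.round(np.percentile(c,[1,99],axis=0),3).tolist()) if c is not None and len(c) else None)
        if M: np.save(f"m_{q}.npy",M[0]["mask"])
look(0.52,-0.25,"wt","tray spatula iron")
look(0.52,-0.05,"wd","spatula dauber")
look(0.46,0.33,"wp","pot slot lid handle pad")
E
```

```text
wt 4.2833 cam [ 0.58 -0.23  0.39]
tray [(array([369., 191.]), 0.65, array([ 0.513, -0.316,  0.005]))] (0.94, 20579, [[0.398, -0.41, 0.003], [0.623, -0.219, 0.018]])
spatula [(array([229., 133.]), 0.55, array([ 0.534, -0.125,  0.019]))] (0.74, 2393, [[0.451, -0.149, 0.0], [0.614, -0.095, 0.02]])
iron [(array([404., 204.]), 0.58, array([ 0.512, -0.366,  0.013]))] (0.91, 1508, [[0.43, -0.389, 0.008], [0.592, -0.353, 0.024]])
wd 5.45 cam [ 0.59 -0.03  0.39]
spatula [(array([376., 182.]), 0.67, array([ 0.532, -0.119,  0.019]))] (0.8, 1997, [[0.453, -0.146, 0.001], [0.615, -0.096, 0.02]])
dauber [(array([284., 161.]), 0.57, array([0.522, 0.001, 0.018]))] (0.91, 2050, [[0.446, -0.022, 0.007], [0.607, 0.014, 0.025]])
wp 7.1333 cam [0.53 0.35 0.39]
pot [] (0.73, 4920, [[0.405, 0.343, 0.056], [0.504, 0.418, 0.109]])
slot [(array([278., 125.]), 0.89, array([0.505, 0.395, 0.056]))] None
lid [(array([278., 172.]), 0.98, array([0.466, 0.377, 0.108]))] (0.7, 4828, [[0.407, 0.343, 0.058], [0.504, 0.418, 0.109]])
handle [] (0.75, 4796, [[0.407, 0.344, 0.066], [0.504, 0.418, 0.109]])
pad [(array([419., 190.]), 0.92, array([0.476, 0.198, 0.004]))] (0.6, 6252, [[0.42, 0.139, 0.001], [0.533, 0.254, 0.007]])
```

View pics/both.png

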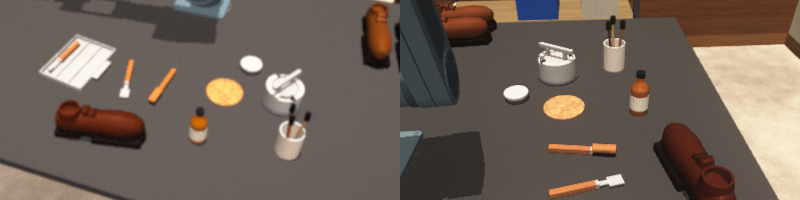

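View pics/wp.png

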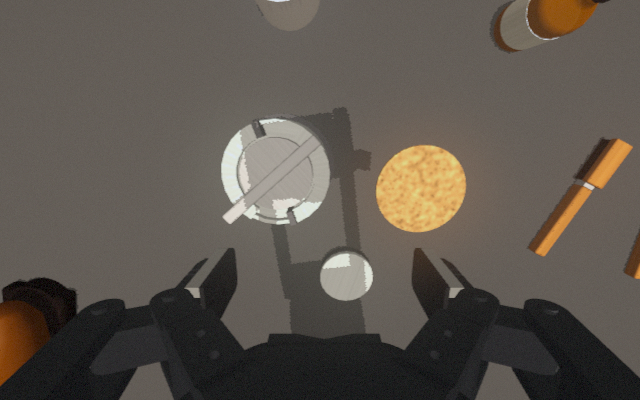

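View pics/wt.png

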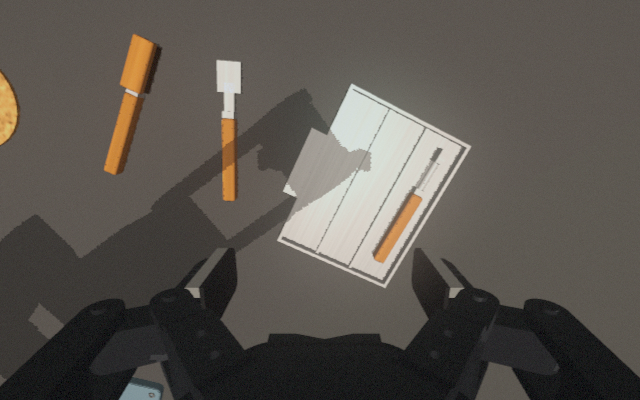

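```bash
python3 - <<'E'
from h import *
def ld(n): return dict(np.load(f"{n}.npz"))
def hsv(im): return cv2.cvtColor(im["color"],cv2.COLOR_BGR2HSV)
def rect(P):
    (c,s,a)=cv2.minAreaRect((P[:,:2]*1000).astype(np.float32)); 
    b=cv2.boxPoints((c,s,a)); e=max((b[1]-b[0],b[2]-b[1]),key=np.linalg.norm)
    return np.round(c,1),np.round(s,1),round(float(np.arctan2(e[1],e[0])),3)
im=ld("wp"); C=cloud(im); ok=np.hypot(C[:,0]-.455,C[:,1]-.383)<.085; C=C[ok]
bar=C[C[:,2]>.1]; print("bar",rect(bar),np.median(bar[:,2]))
# pot circle from outer rim
rim=C[(C[:,2]>.063)&(C[:,2]<.073)]
h=cv2.convexHull((rim[:,:2]*1000).astype(np.float32))[:,0]; print("rim circ",cv2.minEnclosingCircle(h), cv2.fitEllipse(h))
blk=C[(C[:,2]>.0725)&(C[:,2]<.085)]; print("blk",len(blk))
c0=np.array(cv2.minEnclosingCircle(h)[0])/1000
a=np.arctan2(*(blk[:,:2]-c0).T[::-1]); r=np.hypot(*(blk[:,:2]-c0).T)
print(np.histogram(a[(r>.04)],24,(-np.pi,np.pi)))
# collar heights vs angle at r 46..56
a=np.arctan2(*(C[:,:2]-c0).T[::-1]); r=np.hypot(*(C[:,:2]-c0).T)
for k in range(-18,18):
    m=(r>.046)&(r<.056)&(a>k*np.pi/18)&(a<(k+1)*np.pi/18)
    print(k*10+5,m.sum(),np.round(np.percentile(C[m,2],[10,50,90]),3) if m.sum() else 0,end="; ")
pm=cloud(im,np.load("m_pad.npy")); h=cv2.convexHull((pm[:,:2]*1000).astype(np.float32)); print("\npad",cv2.minEnclosingCircle(h))
im=ld("wt"); C=cloud(im); H=hsv(im)
t=cloud(im,np.load("m_tray.npy")); t2=t[(t[:,2]>.0125)&(t[:,2]<.02)]; print("tray",rect(t2),len(t2), "all",rect(t))
tab=C[(C[:,2]>.0)];print("iron",rect(cloud(im,np.load("m_iron.npy"))))
im=ld("wd"); 
for q in("spatula","dauber"): print(q,rect(cloud(im,np.load(f"m_{q}.npy"))))
H=hsv(im); m=(H[...,0]<18)&(H[...,1]>150)&(H[...,2]>60)
n,l,st,ce=cv2.connectedComponentsWithStats(m.astype(np.uint8))
for i in range(1,n):
    if st[i,4]>300:
        c=cloud(im,l==i); print("orange",st[i],rect(c),np.percentile(c[:,2],[5,50,95]))
E
```

```text
bar (array([460.8, 371.8]), array([ 54.9, 139.5]), -0.931) 0.3293981083953891
rim circ ((453.8445129394531, 380.78131103515625), 59.48231887817383) ((453.88189697265625, 380.8652038574219), (118.14326477050781, 118.44010925292969), 64.68389129638672)
blk 240
(array([  0,   0, 100,   1,   1,   1,   1,   1,   1,   0,   2,   1,   0,
         0, 121,   2,   0,   3,   0,   0,   2,   0,   0,   0]), array([-3.14159265, -2.87979327, -2.61799388, -2.35619449, -2.0943951 ,
       -1.83259571, -1.57079633, -1.30899694, -1.04719755, -0.78539816,
       -0.52359878, -0.26179939,  0.        ,  0.26179939,  0.52359878,
        0.78539816,  1.04719755,  1.30899694,  1.57079633,  1.83259571,
        2.0943951 ,  2.35619449,  2.61799388,  2.87979327,  3.14159265]))
-175 82 [0.055 0.056 0.064]; -165 79 [0.055 0.056 0.064]; -155 64 [0.055 0.056 0.065]; -145 57 [0.076 0.077 0.078]; -135 70 [0.07  0.071 0.072]; -125 68 [0.07  0.071 0.072]; -115 68 [0.07  0.071 0.072]; -105 69 [0.07  0.071 0.072]; -95 68 [0.07  0.071 0.072]; -85 69 [0.07  0.071 0.072]; -75 2373 [0.323 0.333 0.34 ]; -65 402 [0.071 0.335 0.3
[... 825 characters left out ...]
5]), array([196.3, 224.5]), -0.157)
iron (array([ 509.7, -376.6]), array([ 22.6, 169.2]), -0.175)
spatula (array([ 533. , -123.1]), array([170.4,  30.5]), 0.191)
dauber (array([525.7,  -0. ]), array([ 26.1, 168.4]), -0.178)
orange [286  91  37  54 982] (array([579.2,  -8.1]), array([25.4, 58.5]), -0.139) [0.02221936 0.02371694 0.02506133]
orange [257 144  41  75 948] (array([491.5,   3.9]), array([ 17. , 105.2]), -0.143) [0.0166134  0.01859597 0.01993362]
orange [366 168  21  75 893] (array([ 500.2, -131. ]), array([102.8,  14.9]), 0.231) [0.01455118 0.01863005 0.0199091 ]
orange [506 238  53  62 660] (array([ 478.7, -366.9]), array([ 15. , 101.6]), -0.193) [0.02108828 0.02279113 0.0240529 ]
```

```bash
python3 - <<'E'
from h import *
def ld(n): return dict(np.load(f"{n}.npz"))
im=ld("wp"); C=cloud(im); c0=np.array([.4539,.3808]); d=C[:,:2]-c0; r=np.hypot(*d.T); a=np.degrees(np.arctan2(d[:,1],d[:,0]))
B=C[(r<.075)&(C[:,2]>.100)&(C[:,2]<.115)]; c,s,t=cv2.minAreaRect((B[:,:2]*1000).astype(np.float32)); print("bar",c,s,t, np.median(B[:,2]))
for o in (0,180):
    aa=(a-o-13+180)%360-180+13
    m=(r>.047)&(r<.055)&(aa>-40)&(aa<60)
    lo=m&(C[:,2]<.060); bl=m&(C[:,2]>.0745)&(C[:,2]<.08)
    print("slot",o,np.percentile(aa[lo],[1,3,97,99]),"blk",np.percentile(aa[bl],[2,50,98]))
im=ld("wt"); t=cloud(im,np.load("m_tray.npy"))
for th in (-.145,-.155,-.165,-.175):
    u=np.array([np.cos(th),np.sin(th)]);v=np.array([-u[1],u[0]]); m=(t[:,2]>.013)&(t[:,2]<.02)
    x=t[m,:2]@u;y=t[m,:2]@v
    print(th,np.percentile(x,[.3,2,98,99.7]).round(4),np.percentile(y,[.3,2,98,99.7]).round(4))
# rim histogram
th=-.16;u=np.array([np.cos(th),np.sin(th)]);v=np.array([-u[1],u[0]])
A=cloud(im); A=A[np.hypot(A[:,0]-.512,A[:,1]+.315)<.17]; y=A[:,:2]@v; x=A[:,:2]@u; mid=abs(x-.556)<.1
for lo in np.arange(-.32,-.10,.004):
    k=mid&(y>=lo)&(y<lo+.004); print(round(lo,3),np.round(np.percentile(A[k,2],[50,90]),4) if k.sum() else '',end="; ")
E
```

```text
bar (454.2376708984375, 380.61907958984375) (12.039985656738281, 123.39884185791016) 58.158111572265625 0.10757201599144117
slot 0 [-11.17935718 -10.35666711  31.45630776  31.87895266] blk [31.9265261  35.48415639 39.68793769]
slot 180 [-12.01194111 -11.22103867  25.40566237  26.57950212] blk [32.46633731 36.21067075 39.69415611]
-0.145 [0.4406 0.4417 0.6613 0.6619] [-0.3252 -0.3241 -0.1378 -0.1367]
-0.155 [0.4432 0.4441 0.6638 0.6646] [-0.3194 -0.3186 -0.1323 -0.131 ]
-0.165 [0.4452 0.4465 0.6664 0.6673] [-0.3146 -0.3133 -0.1267 -0.1252]
-0.175 [0.4468 0.4486 0.6689 0.6701] [-0.3099 -0.3082 -0.1211 -0.1194]
-0.32 [0.0167 0.0175]; -0.316 [0.0142 0.0174]; -0.312 [0.0051 0.0111]; -0.308 [0.0048 0.0059]; -0.304 [0.0049 0.0059]; -0.3 [0.0051 0.006 ]; -0.296 [0.0222 0.0233]; -0.292 [0.0224 0.0236]; -0.288 [0.0214 0.0235]; -0.284 [0.0158 0.0232]; -0.28 [0.0055 0.0186]; -0.276 [0.0049 0.0059]; -0.272 [0.0049 0.0058]; -0.268 [0.0049 0.0059]; -0.264 [0.0057 0.0111]; -0.26 [0.0103 0.0117]; -0.256 [0.0049 0.0063]; -0.252 [0.0049 0.0058]; -0.248 [0.0049 0.0058]; -0.244 [0.0049 0.0059]; -0.24 [0.0049 0.0059]; -0.236 [0.0051 0.317 ]; -0.232 [0.316 0.321]; -0.228 [0.3171 0.3267]; -0.224 [0.3168 0.3362]; -0.22 [0.3196 0.3368]; -0.216 [0.3163 0.3389]; -0.212 [0.2774 0.3127]; -0.208 [0.2809 0.3128]; -0.204 [0.2907 0.321 ]; -0.2 [0.3066 0.3281]; -0.196 [0.0057 0.3287]; -0.192 [0.324  0.3338]; -0.188 [0.3274 0.3387]; -0.184 [0.3322 0.3416]; -0.18 [0.3337 0.3458]; -0.176 [0.3319 0.3467]; -0.172 [0.3345 0.3463]; -0.168 [0.3332 0.3466]; -0.164 [0.33   0.3392]; -0.16 [0.3296 0.339 ]; -0.156 [0.3285 0.3381]; -0.152 [0.3266 0.3467]; -0.148 [0.3403 0.347 ]; -0.144 [0.339 0.347]; -0.14 [0.3357 0.3459]; -0.136 [0.3289 0.3399]; -0.132 [0.3217 0.3337]; -0.128 [0.2941 0.3281]; -0.124 [0.2969 0.3177]; -0.12 [0.3077 0.3153]; -0.116 [0.3131 0.322 ]; -0.112 [0.3175 0.3367]; -0.108 [0.3199 0.3385]; -0.104 [0.3244 0.3392];
```

```bash
python3 - <<'E'
from h import *
P=[.4542,.3807]; a0=np.radians(-31.84); a1=np.radians(11)
print(kinematics.ik([*P,.255],[np.pi,0,a0]),kinematics.ik([*P,.255],[np.pi,0,a1]))
arm.command_gripper(0.6)
arm.move_pose([*P,.33],[np.pi,0,a0]); print(arm.get_time(),arm.get_joints())
print(arm.move_l([*P,.256],max_speed=.1,force_limit=15), arm.get_tcp_pos(),arm.get_force())
arm.command_gripper(0.0); print("gap",arm.get_finger_gap(),arm.get_gripper_force(),arm.get_force(),arm.get_ft_torque())
for k in range(1,5):
    arm.move_pose([*P,.256],[np.pi,0,a0+(a1-a0)*k/4]); print(arm.get_time(),arm.get_tcp_rot()[2],arm.get_force().round(1),arm.get_ft_torque().round(2),arm.get_finger_gap())
im=wrist("turned")
E
```

```text
[ 5.09525489e-01  4.68966855e-01  1.61812531e+00 -4.44089210e-16
  1.05450049e+00  2.63603465e+00] [ 5.09525489e-01  4.68966855e-01  1.61812531e+00 -4.44089210e-16
  1.05450049e+00  1.88833560e+00]
8.9167 [ 5.09461550e-01  3.91425497e-01  1.53451708e+00 -1.55223138e-04
  1.21517448e+00  2.63434937e+00]
False [0.45451188 0.38084421 0.25664396] [-0.99021209  0.28687333  0.24390015]
gap 0.12883458352325794 59.461578726768494 [0.21347243 0.09771457 4.63054768] [0.04126303 0.026321   0.01453387]
10.55 -0.3708807124496123 [0.1 0.6 5.1] [-0.02  0.02  0.1 ] 0.1275457473246852
10.85 -0.18401461141978737 [0.1 0.4 5. ] [-0.04  0.04  0.07] 0.12285618514148593
11.15 0.002853604255652842 [-0.1  0.4  4.7] [ 0.02 -0.02  0.12] 0.12769803599899826
11.45 0.18981433480742527 [ 0.3 -0.3  4.4] [0.   0.04 0.04] 0.12347830469999763
```

View pics/turned.png

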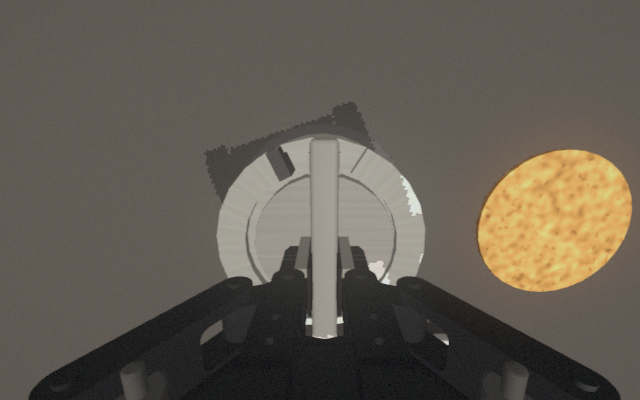

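```bash
python3 - <<'E'
from h import *
P=[.4542,.3807]; Q=[.4757,.1965]
print(arm.move_l([*P,.280],max_speed=.05,force_limit=25),arm.get_force(),arm.get_tcp_pos())
arm.move_l([*P,.335],max_speed=.1); print(arm.get_force(),arm.get_finger_gap())
arm.move_l([*Q,.335],max_speed=.2)
arm.move_l([*Q,.215],max_speed=.12)
print(arm.move_l([*Q,.202],max_speed=.015,force_limit=5),arm.get_tcp_pos(),arm.get_force(),arm.get_time())
arm.sleep(.2)
arm.command_gripper(0.4)
p=arm.get_tcp_pos(); arm.move_l([*p[:2],.33],max_speed=.12); print(arm.get_time(),arm.get_force())
arm.move_pose([.40,.15,.42],[np.pi,0,.19])
im=wrist("lid"); A=cloud(im); B=A[(A[:,2]>.045)&(A[:,2]<.065)&(np.hypot(A[:,0]-.476,A[:,1]-.196)<.08)]
print(cv2.minAreaRect((B[:,:2]*1000).astype(np.float32)),np.percentile(B[:,2],[5,50,95]),arm.get_time())
E
```

```text
False [-0.14360901  0.21807798 -3.6866057 ] [0.45385657 0.38045165 0.27981597]
[ 0.16476465  0.23719107 -4.10367673] 0.1290656954799847
True [0.47567319 0.19646851 0.20581306] [-0.04615832 -1.27588829  4.93046275] 15.6917
17.4333 [0.65065889 0.3460154  0.1974945 ]
((473.70245361328125, 193.92518615722656), (123.44388580322266, 12.222270965576172), 11.056249618530273) [0.05393568 0.0565116  0.0579291 ] 18.05
```

View pics/lid.png

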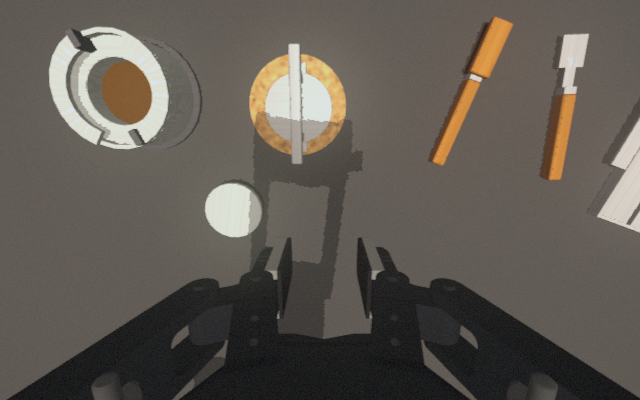

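```bash
python3 - <<'E'
from h import *
th=-.158;u=np.array([np.cos(th),np.sin(th)]);v=np.array([-u[1],u[0]]); T=np.array([.5112,-.3185])
for n,g,a,y in (("dauber",[.5088,.0015],-.139,0.),("spatula",[.5173,-.1270],.215,.052)):
    arm.command_gripper(0.45)
    arm.move_pose([*g,.27],[np.pi,0,a])
    print(n,arm.move_l([*g,.155+.024],max_speed=.12,force_limit=15),arm.get_tcp_pos())
    arm.command_gripper(0.); print("gap",arm.get_finger_gap(),arm.get_gripper_force())
    arm.move_l([*g,.25],max_speed=.12)
    d=T+y*v-.015*u
    arm.move_pose([*d,.25],[np.pi,0,th])
    arm.move_l([*d,.195],max_speed=.12)
    print("down",arm.move_l([*d,.182],max_speed=.02,force_limit=4),arm.get_tcp_pos(),arm.get_finger_gap())
    arm.command_gripper(0.25); p=arm.get_tcp_pos()
    arm.move_l([*p[:2],.26],max_speed=.1); print(arm.get_time())
arm.move_pose([.46,-.25,.42],[np.pi,0,.19])
im=wrist("fin"); print(arm.get_time())
for q in("spatula","dauber","iron"):
    M=finder.masks_of(im,q)
    for m in M[:2]:
        c=cloud(im,m["mask"]); w=cv2.minAreaRect(((c[:,:2]-T)@np.array([u,v]).T*1000).astype(np.float32)); print(q,round(m["conf"],2),w,np.percentile(c[:,2],[50,95]))
E
```

```text
dauber False [0.5092111  0.00166052 0.17978167]
gap 0.16791193734796378 59.794206619262695
down True [ 0.49633845 -0.31620578  0.18413455] 0.16497734767010983
24.725
spatula False [ 0.5176312  -0.12755317  0.17943445]
gap 0.16355797329098684 60.27985095977783
down True [ 0.50452807 -0.26483237  0.18414009] 0.16877369441191667
30.725
31.4833
spatula 0.92 ((-1.2618484497070312, 47.28428649902344), (178.13525390625, 30.638818740844727), 1.2649213075637817) [0.01722579 0.02353215]
dauber 0.85 ((0.582916259765625, -1.8472700119018555), (167.0333251953125, 23.969575881958008), 0.04654727503657341) [0.0237006  0.02873817]
dauber 0.73 ((1.4087142944335938, 49.60295104980469), (171.8056182861328, 27.863977432250977), 0.1608636975288391) [0.02038736 0.02358864]
iron 0.96 ((9.829780578613281, -57.72416305541992), (22.922008514404297, 174.45339965820312), 89.1645736694336) [0.02189197 0.02379652]
```

View pics/fin.png

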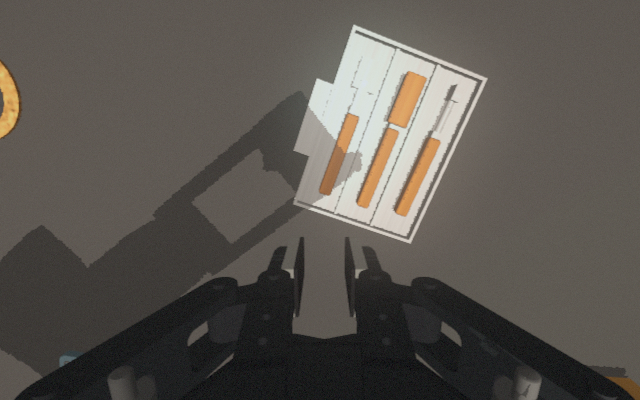

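The picture shows the spatula at (340,150) beside the tab, the dauber at (392,140) in the middle compartment and the iron at (425,160) in the last. All three lie flat, and their measured offsets are well inside tolerance.

```bash
python3 -c "
from h import *
print(sign_off())"
```

```text
the job is handed in; nothing more can be done
None
```

The job is handed in (no verdict was returned): the lid was turned, lifted and set on the cork pad about 3 mm off centre, and the spatula (beside the tab) and dauber (middle) lie flat in their compartments, with the iron left in the last. I took no closing measurement of the bottle, tin, jar or shoe.

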